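# Put the bench tools away in the dust-guard case

### The job

Push the clear sliding door of the tool case fully open, lay the orange-tipped spring clamp in the bay with the orange liner and the blue-handled spatula in the bay with the blue liner, let go of them, and then slide the door fully shut over them. Move the door gently, without slamming it either way, and leave the scissors, the pot of sticks and the tray of strips where they are.

Things in the scene. Friction and masses are not known exactly. Their poses are not given: they have to be found in the camera images.
- case: Plywood case fixed to the bench, 204 (x) x 440 (y) x 72 mm high (aluminium side rails). Origin: centre of the underside; y along the door's track. At negative y two open bays, each 184 (x) x 98 mm (y), centred at x = 0, y = -59 and -161 mm; walls 10 mm, tops 60 mm above the bench. The half at positive y is a solid deck 60 mm high, where the open door parks.
- door (a joint): Travel of the door along the case's +y in m: 0 fully shut over both bays, 0.212 fully open over the deck; starts a little ajar. Friction about 1.5 N; it stays where left. Clear panel 184 (x) x 212 (y) x 5 mm, its top face 67 mm above the bench.
- door_handle (a point): Middle of the top edge of the door's handle: an upright black bar across the middle of the door, 90 mm along the case's x, 12 mm thick along y, standing 33 mm above the door's top face; this point is 100 mm above the bench.
- liner_orange: Orange floor pad of one of the bays, 176 (x) x 86 (y) x 4 mm, fixed; origin at the centre of its underside, 10 mm above the bench (the top face is 14 mm above it). Axes parallel to the case's. Either bay may have it.
- liner_blue: Blue floor pad of the other bay, same size and origin as the orange one.
- clamp: Loose steel spring clamp with orange jaw tips and orange handle sleeves, lying flat: 132 mm long (x, from -68 at the handles to +64 at the jaw tips), 46 mm wide at the handles, 20 mm high. Origin: underside of the steel body at the pivot, which is the place to grip: 30 mm long (x), 26 mm wide (y). About 90 g.
- spatula: Loose modelling spatula lying flat: 150 mm long (x, from -68 at the handle's end to +82 at the blade's tip). Blue handle 85 x 20 x 18 mm, centred 25 mm behind the origin (x = -25 mm); steel blade 16 mm wide and 4 mm thick at +x. Origin: on the underside's plane, on the long axis. About 60 g.
- stick_pot: Bystander: white pot with wooden sticks, 80 mm diameter, 160 mm high with the sticks; origin at the centre of its underside.
- strip_tray: Bystander: black open tray of card strips, 130 (x) x 200 (y) x 75 mm high; origin at the centre of its underside.
- scissors: Bystander: scissors with black finger loops, lying flat, 140 mm long (x, from -52 to +88), 66 mm wide at the loops, 9 mm high; origin on the underside near the pivot.
Not all that is in view belongs to the job. What is meant by the clamp is not turquoise, and is the smaller of those in its own colour.

How it is judged:
On the way, in this order (a step that is already met when the one before it is completed fails the run):
1. the door has been slid fully open (at least 195 mm) (value of joint door above 0.195 m), for 0.2 s.
2. clamp and spatula lie released in the bays of their colours while the door is open (x of clamp in the frame of liner_orange between -0.07 and 0.07 m and y of clamp in the frame of liner_orange between -0.045 and 0.045 m and z of clamp in the frame of liner_orange between -0.004 and 0.02 m and x of spatula in the frame of liner_blue between -0.07 and 0.07 m and y of spatula in the frame of liner_blue between -0.045 and 0.045 m and z of spatula in the frame of liner_blue between -0.004 and 0.02 m and contact force between the fingers and clamp below 0.1 N and contact force between the fingers and spatula below 0.1 N and value of joint door above 0.15 m), for 0.2 s.
At the end, for the whole second after the job is handed in: The door is fully shut (within 5 mm); the clamp's origin is over the orange liner and the spatula's over the blue liner (within 70 mm along and 45 mm across of the liner's centre), both down on the floor of the bay (origin less than 20 mm above the liner's underside) and at rest (value of joint door below 0.005 m and x of clamp in the frame of liner_orange between -0.07 and 0.07 m and y of clamp in the frame of liner_orange between -0.045 and 0.045 m and z of clamp in the frame of liner_orange between -0.004 and 0.02 m and x of spatula in the frame of liner_blue between -0.07 and 0.07 m and y of spatula in the frame of liner_blue between -0.045 and 0.045 m and z of spatula in the frame of liner_blue between -0.004 and 0.02 m and linear speed of each of clamp, spatula below 0.02 m/s); the robot touches nothing.
It fails at once if the door is slammed: it moves faster than 0.5 m/s (velocity of joint door above 0.5 m/s or velocity of joint door below -0.5 m/s).
It fails at once if the scissors, the pot of sticks or the strip tray is moved by more than 30 mm or tipped over (distance of any of stick_pot, strip_tray, scissors from where it was at the start of the episode above 0.03 m or angle between any of stick_pot, strip_tray, scissors's own z axis and vertical above 0.5 rad).
It also fails if it takes over 72 s, if anything falls off the work surface, if the arm or the gripper's body presses on something with over 40 N, if the wrist force passes 120 N, or if a joint passes its speed limit or range.

### The arm

A 7-joint arm with a two-finger parallel gripper is mounted at the origin on the work surface. World frame = base frame: x ahead of the robot, y to its left, z up, the work surface at z = 0. Lengths are in m, angles in rad, forces in N, time in s.
With the tool pointing down it reaches from about 0.4 to 0.85 m from the base axis. Payload 4.5 kg.
Tool frame: the origin (TCP) lies at the very end of the fingers, on their centre line; the grasp point (between the pads) lies 19 mm behind it; z points along the fingers, y is the line along which they close (so a half turn about z gives the same grasp; the last joint's range is limited). The gripper opens to 88 mm and grips with 3 to 60 N. Pads are 18 mm wide; open, the fingers measure 123 mm over their backs; the gripper's body (75 mm by 187 mm) begins 45 mm behind the grasp point.
Start: joints at [1.218, 0.689, -0.195, 1.565, 0.157, 0.902, -0.215], TCP at [0.236, -0.579, 0.239] pointing down, gripper open.
Joint ranges: [-3.01, 3.01], [-0.46, 2.08], [-1.47, 1.51], [0.13, 2.56], [-1, 4.14], [0.04, 2.09], [-2.66, 2.66]. Speed limits (rad/s): [2.57, 2.57, 3.14, 3.14, 3.14, 3.14, 3.14].

### API

Orientations are given as a unit quaternion [x, y, z, w].
In Python, from workcell import r gives the robot as it stands. The module is installed in compiled form; this text tells all that it offers.
- The arm moves only by the tool arm_command, never from a script. Its argument "increments" is a list of rows, each an object of numbers: "dx", "dy", "dz": the shift along the tool's x, y, z scaled (see below); "turn": the turn about the tool's z scaled (see below). A call has exactly 8 rows; each row shifts and turns the commanded pose from where the row before left it, along the tool's axes as they then stand; what a row does not reach is not made up. The controller multiplies each number of a shift by 0.05 m and each number of a turn by 5 degrees. A row lasts 1/8 s, in which the tool goes at most 62.5 mm and 10.7 degrees, less where a joint would pass 70% of its speed; a pose out of reach is approached as far as the arm can. A call with a number of a shift or a turn outside -1 to 1 is refused whole. A call with a gripper value outside its range is refused whole. "claw" is the closure, from -1 (fully open) to 1 (shut), set as the call begins (left out, the last holds). The fingers move at their own pace and stop on an object; "grip_force" is the grip in N (left out, the last holds). Time passes only in rows, so rows that do not move let the fingers close, or fill a call up. It gives the time, the measured TCP pose, the force, the opening and the grip force at its end, in the units of the state.
- r.sense(): the state, without advancing time (a new reading comes with each control period).
- r.read_camera(name): name is "side" or "top"; returns a dict with "img" (384x512x3 uint8, blue, green, red), "vfov" (degrees; the focal length in pixels is half the picture's height over the tangent of half this angle, whatever the lens; pixels are square), "cx", "cy" (the principal point, pixels), "position" and "attitude" of the camera in the world. Camera axes: x right, y down, z forward; pixel columns grow to the right and rows downward; lengths in m; the calibration is good to about 2 mm. A picture is of the moment at which its call begins. There is no depth.
- r.finish_job(): hands the job in; it is judged then, once.
The state is a dict: "clock": time; "joint_positions": joint angles; "joint_velocities": joint speeds; "joint_torque": joint torques, N m; "ee_pos": TCP position; "orientation": TCP orientation; "force": force on the tool from outside, world axes, zero at the start; "wrist_torque": the same for the moment, N m; "finger_gap": finger opening in m; "gripper_force": force on a finger pad.
Only numpy, scipy, OpenCV 4.12 (cv2) and the standard library are available. Lean on these libraries where they do the work, as an engineer would, in place of code of your own. Each camera call takes 0.05 s, during which the arm holds its last target. There are 200 camera calls.

## Working session

There is one attempt and no reset: what is moved stays moved. The work goes in short steps, Python scripts to look and compute and a tool call to move; the robot and the scene stay as the last step left them, time stands still between calls to the robot, and variables do not carry over. Pictures are saved under pics/ and viewed, at most 10 in all, crops included, and the job is handed in when it is done.

Besides the shell and the picture viewer there is one more tool, called after "Request:" in YAML: its name, and indented under it one key for each argument. arm_command: Moves the arm, as the interface text tells. Its arguments: {"type":"object","properties":{"increments":{"type":"array","items":{"type":"object","properties":{"dx":{"type":"number"},"dy":{"type":"number"},"dz":{"type":"number"},"turn":{"type":"number"}}}},"claw":{"type":"number"},"grip_force":{"type":"number"}},"required":["increments"]}

```bash
mkdir -p pics
cat > h.py <<'E'
import numpy as np, cv2
from scipy.spatial.transform import Rotation as R
from workcell import r
def cam(n):
    c=r.read_camera(n); c['f']=c['img'].shape[0]/2/np.tan(np.radians(c['vfov']/2)); return c
def ray(c,uv,z):
    uv=np.atleast_2d(uv).astype(float)
    d=np.c_[(uv[:,0]-c['cx'])/c['f'],(uv[:,1]-c['cy'])/c['f'],np.ones(len(uv))]
    q=np.array(c['attitude']); M=R.from_quat(q).as_matrix() if q.size==4 else q
    d=d@M.T; p=np.array(c['position']); return p+d*((z-p[2])/d[:,2])[:,None]
E
python3 - <<'E'
from h import *
for n in('top','side'):
    c=cam(n); cv2.imwrite(f'pics/{n}0.png',c['img']); print({k:v for k,v in c.items() if k!='img'})
print(r.sense())
E
```

```text
{'vfov': 46.93973752847141, 'cx': 264.1036898997779, 'cy': 193.9392249950487, 'position': array([0.36017032, 0.03399897, 1.37461859]), 'attitude': array([-0.69954353,  0.71355251, -0.02881041,  0.02552688]), 'f': np.float64(442.20557093338664)}
{'vfov': 57.75830184713898, 'cx': 253.17918576234615, 'cy': 187.5715841382085, 'position': array([ 0.38193973, -0.81991414,  0.72361663]), 'attitude': array([ 0.89471749, -0.05002761,  0.01323332, -0.44362453]), 'f': np.float64(348.1067297438748)}
{'clock': 0.1, 'joint_positions': array([ 1.21781111,  0.68988334, -0.19451232,  1.56619944,  0.15730212,
        0.90248279, -0.21511374]), 'joint_velocities': array([-1.94125130e-04, -1.71423831e-03, -9.41595900e-04, -1.80787529e-03,
       -2.09005224e-05, -4.50329492e-04, -1.71932730e-03]), 'joint_torque': array([-3.38166814e-03, -5.28501427e+01, -1.27161518e+00, -1.53838259e+01,
       -5.25442930e-02,  1.90329949e-03,  4.28946828e-05]), 'ee_pos': array([ 0.23551135, -0.57834598,  0.23801131]), 'orientation': array([ 9.81352469e-01,  1.92215255e-01, -2.10511276e-04, -7.63002305e-04]), 'force': array([ 0.67655083, -0.06999087,  0.78572271]), 'wrist_torque': array([0.01435072, 0.01168602, 0.0623364 ]), 'gripper_force': 0.0, 'finger_gap': 0.08813774453058212}
```

View pics/top0.png

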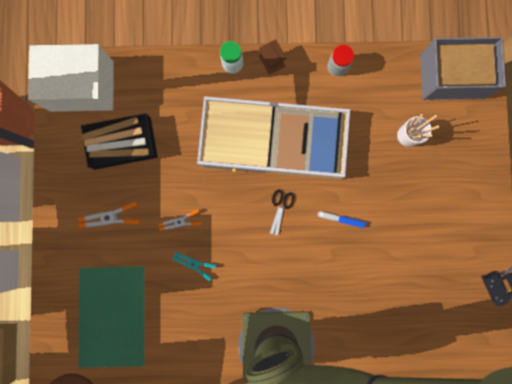

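View pics/side0.png

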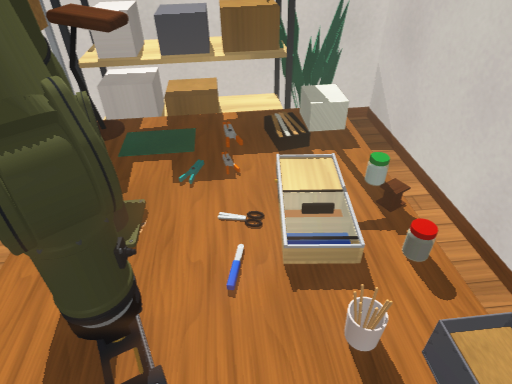

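Top picture: the case has corners at about (203,98), (350,110), (346,178) and (198,165). The deck is on the left (world +y), with the orange bay in the middle, the blue bay on the right and the handle at (305,138).

Could be taken for the clamp: the large orange one (108,215), the small orange one (182,220) and the turquoise one (195,265). I choose the small orange one at (182,220). The only spatula is at (343,219), with its blue handle to the right. The white pen-like part is its blade.

Run:
```python
from h import *
c=cam('top'); im=c['img']; hsv=cv2.cvtColor(im,cv2.COLOR_BGR2HSV)
cr=im[195:285,60:380]; cv2.imwrite('pics/crop1.png',cv2.resize(cr,(800,225),interpolation=cv2.INTER_CUBIC))
c2=im[85:190,190:360]; cv2.imwrite('pics/crop2.png',cv2.resize(c2,(800,494),interpolation=cv2.INTER_CUBIC))
def blobs(m,z,name,amin=15):
    n,l,s,ce=cv2.connectedComponentsWithStats(m.astype(np.uint8))
    for i in range(1,n):
        if s[i,4]>=amin:
            ys,xs=np.where(l==i); (a,b),wh,an=cv2.minAreaRect(np.c_[xs,ys].astype(np.float32))
            print(name,ce[i].round(1),s[i,4],'xy',ray(c,ce[i],z)[0,:2].round(4),'rect',np.round((a,b,*wh,an),1), 'boxw',ray(c,cv2.boxPoints(((a,b),wh,an)),z)[:,:2].round(3).tolist())
H,S,V=hsv[...,0].astype(int),hsv[...,1],hsv[...,2]
W=np.zeros(H.shape,bool); W[195:240,150:390]=1
blobs(W&(H>5)&(H<18)&(S>200)&(V>190),.012,'or',5)
blobs(W&(H>100)&(H<130)&(S>130),.015,'bluehandle')
blobs(W&(S<50)&(V>170),.004,'white/steel',5)
B=np.zeros(H.shape,bool); B[95:180,280:325]=1
blobs(B&(V<60),.1,'handle')
B=np.zeros(H.shape,bool); B[95:185,190:360]=1
blobs(B&(S<45)&(V>110),.072,'rails',100)
print(ray(c,[(203,98),(350,110),(346,178),(198,165)],.072).round(3).tolist())
```

```text
or [193.7 211.9] 35 xy [0.4137 0.2445] rect [193.9 211.8   3.1   9.8  63.4] boxw [[0.412, 0.26], [0.425, 0.232], [0.416, 0.228], [0.403, 0.255]]
bluehandle [351.6 221.5] 151 xy [ 0.3745 -0.2403] rect [351.5 221.5  26.4   5.6  14. ] boxw [[0.377, -0.199], [0.394, -0.203], [0.372, -0.281], [0.356, -0.277]]
white/steel [276.5 221.3] 170 xy [ 0.38   -0.0101] rect [277.5 220.6   7.6  27.5  18.4] boxw [[0.346, 0.012], [0.426, -0.016], [0.418, -0.039], [0.338, -0.01]]
white/steel [327.6 215.7] 102 xy [ 0.3941 -0.1689] rect [327.7 215.8  20.1   5.1  14. ] boxw [[0.394, -0.137], [0.41, -0.141], [0.393, -0.201], [0.378, -0.197]]
handle [304.6 138.1] 68 xy [ 0.6193 -0.0943] rect [304.6 138.    2.3  28.2   4.8] boxw [[0.579, -0.086], [0.662, -0.096], [0.661, -0.102], [0.578, -0.093]]
rails [276.4 137.8] 1634 xy [ 0.6277 -0.0132] rect [273.7 137.2 148.5  69.6   5. ] boxw [[0.549, 0.225], [0.759, 0.205], [0.711, -0.238], [0.502, -0.213]]
[[0.753, 0.205, 0.072], [0.708, -0.236, 0.072], [0.503, -0.217, 0.072], [0.55, 0.221, 0.072]]
```

View pics/crop1.png

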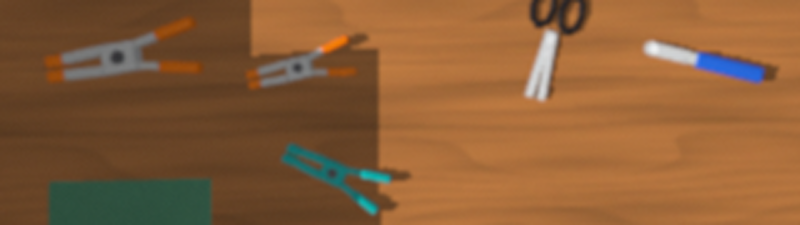

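View pics/crop2.png

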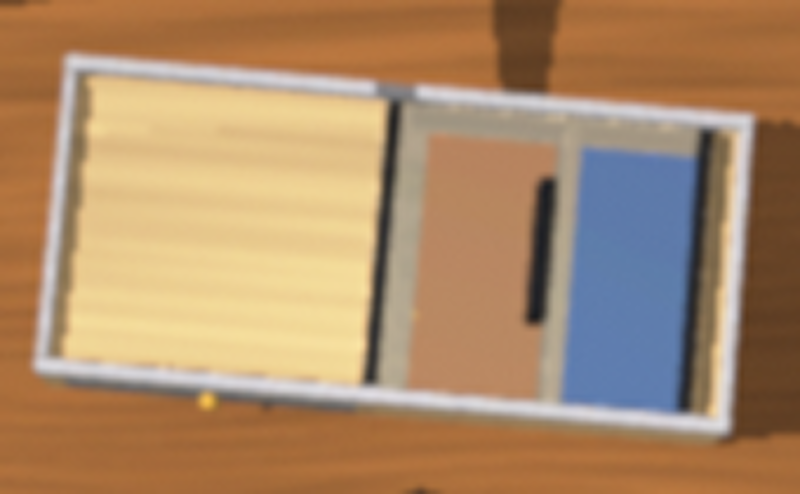

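The crops confirm the small orange clamp. Its pivot is at crop (298,68), pixel (179,222); the handles are on the right and the jaws on the left. Spatula: blade on the left, blue handle on the right. The case is yawed by about -6°, with the orange bay nearer the deck and the blue bay at the far end. First move: turn the tool to the case's axes and head for the handle.

Request:
arm_command:
  increments:
    - {"turn": 0.94}
    - {"turn": 0.94}
    - {"turn": 0.94}
    - {"turn": 0.94}
    - {"turn": 0.94}
    - {"turn": 0.94}
    - {"dx": 0.47,"dy": -0.75}
    - {"dx": 0.47,"dy": -0.75}
  claw: 0
  grip_force: 15

```text
invalid input
```

Request:
arm_command:
  increments:
    - {"dx": 0.47,"dy": -0.75}
    - {"dx": 0.47,"dy": -0.75}
    - {"dx": 0.47,"dy": -0.75}
    - {"dx": 0.47,"dy": -0.75}
    - {"dx": 0.47,"dy": -0.75}
    - {"dx": 0.47,"dy": -0.75}
    - {"dx": 0.47,"dy": -0.75}
    - {"dx": 0.47,"dy": -0.75}

```text
invalid input
```

```bash
cat >> h.py <<'E'
def togo(x,y,z,phi=None):
    s=r.sense(); p=s['ee_pos']; M=R.from_quat(s['orientation']).as_matrix()
    ph=np.degrees(np.arctan2(M[1,0],M[0,0])); d=(np.array([x,y,z])-p)@M/.05
    a=None if phi is None else round((ph-phi)/5,2)
    if phi is not None: # units if turned first
        q=np.radians(phi); X=np.array([np.cos(q),np.sin(q),0]);Y=np.array([np.sin(q),-np.cos(q),0]); e=np.array([x,y,z])-p
        print('after turn',(e@X/.05).round(2),(e@Y/.05).round(2))
    print('t',round(s['clock'],2),'tcp',p.round(4),'phi',ph.round(2),'tilt',M[:,2].round(3),'units',d.round(2),'turn units',a,'F',np.round(s['force'],1),'gap',round(s['finger_gap'],4),'gf',round(s['gripper_force'],1))
def case(x,y):  # case frame -> world
    a=np.radians(-6); return .6285+x*np.cos(a)-y*np.sin(a), -.0068+x*np.sin(a)+y*np.cos(a)
E
python3 - <<'E'
from h import *
togo(.6193,-.0943,.078,-6)
c=cam('top')
im=c['img']; cv2.imwrite('pics/arm.png',im)
pts=[(179.2,222.2),(160+.2,195+80/2.5),(60+351/2.5,195+56/2.5)]
w=ray(c,pts,.016); print('clamp',w.round(4), 'axis deg',np.degrees(np.arctan2(*(w[1]-w[2])[1::-1])))
print('bays',case(0,-.059),case(0,-.161))
E
```

```text
after turn 6.62 -10.43
t 0.15 tcp [ 0.2356 -0.5784  0.2381] phi 22.17 tilt [-0.001  0.001 -1.   ] units [10.76 -6.07  3.21] turn units 5.63 F [ 0.4 -0.4  0.7] gap 0.0884 gf 0.0
clamp [[0.383  0.2885 0.016 ]
 [0.3695 0.3467 0.016 ]
 [0.3964 0.2234 0.016 ]] axis deg 102.31839420388754
bays (np.float64(0.6223328206672084), np.float64(-0.06547679182672812)) (np.float64(0.6116709174139078), np.float64(-0.166918025154292))
```

Request:
arm_command:
  increments:
    - {"dx": 0,"dy": 0,"dz": 0,"turn": 0.94}
    - {"dx": 0,"dy": 0,"dz": 0,"turn": 0.94}
    - {"dx": 0,"dy": 0,"dz": 0,"turn": 0.94}
    - {"dx": 0,"dy": 0,"dz": 0,"turn": 0.94}
    - {"dx": 0,"dy": 0,"dz": 0,"turn": 0.94}
    - {"dx": 0,"dy": 0,"dz": 0,"turn": 0.94}
    - {"dx": 0.47,"dy": -0.75,"dz": 0,"turn": 0}
    - {"dx": 0.47,"dy": -0.75,"dz": 0,"turn": 0}
  claw: 0
  grip_force: 15

```text
clock: 1.2
ee_pos: [0.2908, -0.5085, 0.2385]
orientation: [0.999, -0.053, 0.0, -0.0]
force: [0.5, -0.0, 0.5]
finger_gap: 0.0437
gripper_force: 0.0
```

Request:
arm_command:
  increments:
    - {"dx": 0.47,"dy": -0.75,"dz": 0,"turn": 0}
    - {"dx": 0.47,"dy": -0.75,"dz": 0,"turn": 0}
    - {"dx": 0.47,"dy": -0.75,"dz": 0,"turn": 0}
    - {"dx": 0.47,"dy": -0.75,"dz": 0,"turn": 0}
    - {"dx": 0.47,"dy": -0.75,"dz": 0,"turn": 0}
    - {"dx": 0.47,"dy": -0.75,"dz": 0,"turn": 0}
    - {"dx": 0.47,"dy": -0.75,"dz": 0,"turn": 0}
    - {"dx": 0.47,"dy": -0.75,"dz": 0,"turn": 0}

```text
clock: 2.2
ee_pos: [0.5097, -0.2294, 0.2387]
orientation: [0.999, -0.053, -0.0, 0.0]
force: [0.5, 0.2, -0.1]
finger_gap: 0.0437
gripper_force: 0.0
```

Run:
```python
from h import *
togo(.6193,-.0943,.078,-6)
```

```text
after turn 1.9 -2.92
t 2.2 tcp [ 0.5097 -0.2294  0.2387] phi -6.03 tilt [-0. -0. -1.] units [ 1.9  -2.92  3.21] turn units -0.01 F [ 0.5  0.2 -0.1] gap 0.0437 gf 0.0
```

Request:
arm_command:
  increments:
    - {"dx": 0.475,"dy": -0.73,"dz": 0,"turn": 0}
    - {"dx": 0.475,"dy": -0.73,"dz": 0,"turn": 0}
    - {"dx": 0.475,"dy": -0.73,"dz": 0,"turn": 0}
    - {"dx": 0.475,"dy": -0.73,"dz": 0,"turn": 0}
    - {"dx": 0,"dy": 0,"dz": 0.8,"turn": 0}
    - {"dx": 0,"dy": 0,"dz": 0.8,"turn": 0}
    - {"dx": 0,"dy": 0,"dz": 0.8,"turn": 0}
    - {"dx": 0,"dy": 0,"dz": 0,"turn": 0}

```text
clock: 3.2
ee_pos: [0.6162, -0.0949, 0.1159]
orientation: [0.999, -0.053, -0.004, -0.0]
force: [-1.0, -0.5, 0.1]
finger_gap: 0.0441
gripper_force: 0.0
```

Run:
```python
from h import *
togo(.6193,-.0943,.078,-6)
c=cam('side'); cv2.imwrite('pics/s1.png',cv2.resize(c['img'][120:290,220:400],(720,680))[:600])
```

```text
after turn 0.06 -0.02
t 3.2 tcp [ 0.6162 -0.0949  0.1159] phi -6.02 tilt [-0.007  0.001 -1.   ] units [ 0.07 -0.02  0.76] turn units -0.0 F [-1.  -0.5  0.1] gap 0.0441 gf 0.0
```

View pics/s1.png

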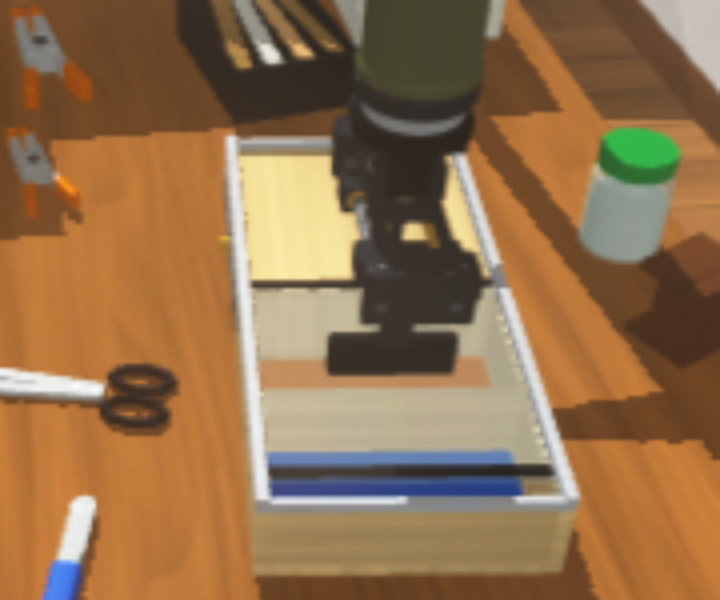

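The view shows the gripper above the black handle, whose top edge is at about (318,204). I'll check the handle's y from this view before descending.

Run:
```python
from h import *
c=cam('side')
print(ray(c,[(302,204),(334.5,203.5),(318,203.8)],.1).round(4))
q=np.array(c['attitude']);M=R.from_quat(q).as_matrix()
for P in [(.6162,-.095,.116),(.6139,-.117,.116),(.6193,-.0943,.1)]:
    v=(np.array(P)-c['position'])@M; print(c['f']*v[0]/v[2]+c['cx'],c['f']*v[1]/v[2]+c['cy'])
```

```text
[[ 0.5786 -0.0965  0.1   ]
 [ 0.668  -0.1057  0.1   ]
 [ 0.6226 -0.1012  0.1   ]]
315.69906997569245 198.09333748935575
316.84558495724326 203.250086676769
316.22519262319923 202.31170971413727
```

Request:
arm_command:
  increments:
    - {"dx": 0,"dy": 0,"dz": 0.4,"turn": 0}
    - {"dx": 0,"dy": 0,"dz": 0.35,"turn": 0}
    - {"dx": 0,"dy": 0,"dz": 0,"turn": 0}
    - {"dx": 0,"dy": 0,"dz": 0,"turn": 0}
    - {"dx": 0,"dy": 0,"dz": 0,"turn": 0}
    - {"dx": 0,"dy": 0,"dz": 0,"turn": 0}
    - {"dx": 0,"dy": 0,"dz": 0,"turn": 0}
    - {"dx": 0,"dy": 0,"dz": 0,"turn": 0}

```text
clock: 4.3
ee_pos: [0.6188, -0.0954, 0.0813]
orientation: [0.999, -0.053, 0.0, 0.0]
force: [0.1, 0.3, 0.2]
finger_gap: 0.0441
gripper_force: 0.0
```

Request:
arm_command:
  increments:
    - {"dx": 0,"dy": 0,"dz": 0,"turn": 0}
    - {"dx": 0,"dy": 0,"dz": 0,"turn": 0}
    - {"dx": 0,"dy": 0,"dz": 0,"turn": 0}
    - {"dx": 0,"dy": 0,"dz": 0,"turn": 0}
    - {"dx": 0,"dy": 0,"dz": 0,"turn": 0}
    - {"dx": 0,"dy": 0,"dz": 0,"turn": 0}
    - {"dx": 0,"dy": 0,"dz": 0,"turn": 0}
    - {"dx": 0,"dy": 0,"dz": 0,"turn": 0}
  claw: 1
  grip_force: 15

```text
clock: 5.3
ee_pos: [0.6188, -0.0953, 0.0812]
orientation: [0.999, -0.053, -0.0, -0.0]
force: [0.6, -0.1, -0.9]
finger_gap: 0.0117
gripper_force: 15.0
```

Request:
arm_command:
  increments:
    - {"dx": 0,"dy": -0.1,"dz": 0,"turn": 0}
    - {"dx": 0,"dy": -0.25,"dz": 0,"turn": 0}
    - {"dx": 0,"dy": -0.35,"dz": 0,"turn": 0}
    - {"dx": 0,"dy": -0.35,"dz": 0,"turn": 0}
    - {"dx": 0,"dy": -0.35,"dz": 0,"turn": 0}
    - {"dx": 0,"dy": -0.35,"dz": 0,"turn": 0}
    - {"dx": 0,"dy": -0.35,"dz": 0,"turn": 0}
    - {"dx": 0,"dy": -0.35,"dz": 0,"turn": 0}

```text
clock: 6.3
ee_pos: [0.6322, 0.0275, 0.0812]
orientation: [0.999, -0.053, 0.001, 0.0]
force: [3.7, -2.1, -3.7]
finger_gap: 0.012
gripper_force: 15.0
```

Request:
arm_command:
  increments:
    - {"dx": 0,"dy": -0.35,"dz": 0,"turn": 0}
    - {"dx": 0,"dy": -0.35,"dz": 0,"turn": 0}
    - {"dx": 0,"dy": -0.35,"dz": 0,"turn": 0}
    - {"dx": 0,"dy": -0.2,"dz": 0,"turn": 0}
    - {"dx": 0,"dy": -0.1,"dz": 0,"turn": 0}
    - {"dx": 0,"dy": 0,"dz": 0,"turn": 0}
    - {"dx": 0,"dy": 0,"dz": 0,"turn": 0}
    - {"dx": 0,"dy": 0,"dz": 0,"turn": 0}

```text
clock: 7.3
ee_pos: [0.6397, 0.0958, 0.0812]
orientation: [0.999, -0.052, 0.001, -0.001]
force: [6.3, 0.5, -4.9]
finger_gap: 0.0118
gripper_force: 15.0
```

Run:
```python
from h import *
togo(*case(0,.102),.08,-6)
```

```text
after turn -0.01 0.02
t 7.3 tcp [0.6397 0.0958 0.0812] phi -5.99 tilt [ 0.002  0.002 -1.   ] units [-0.01  0.02  0.02] turn units 0.0 F [ 6.3  0.5 -4.9] gap 0.0118 gf 15.0
```

Request:
arm_command:
  increments:
    - {"dx": 0,"dy": 0,"dz": 0,"turn": 0}
    - {"dx": 0,"dy": 0,"dz": 0,"turn": 0}
    - {"dx": 0,"dy": 0,"dz": -0.3,"turn": 0}
    - {"dx": 0,"dy": 0,"dz": -0.8,"turn": 0}
    - {"dx": 0,"dy": 0,"dz": -0.9,"turn": 0}
    - {"dx": -0.8,"dy": 0,"dz": 0,"turn": 0}
    - {"dx": -0.8,"dy": 0,"dz": 0,"turn": 0}
    - {"dx": -0.8,"dy": 0,"dz": 0,"turn": 0}
  claw: -0.3

```text
clock: 8.3
ee_pos: [0.5182, 0.1064, 0.1825]
orientation: [0.999, -0.053, 0.001, -0.0]
force: [0.4, 0.3, -1.0]
finger_gap: 0.0573
gripper_force: 0.0
```

Request:
arm_command:
  increments:
    - {"dx": -0.8,"dy": -0.4,"dz": 0,"turn": 1}
    - {"dx": 0,"dy": 0,"dz": 0,"turn": 1}
    - {"dx": 0,"dy": 0,"dz": 0,"turn": 1}
    - {"dx": 0,"dy": 0,"dz": 0,"turn": 1}
    - {"dx": 0,"dy": 0,"dz": 0,"turn": 1}
    - {"dx": 0,"dy": 0,"dz": 0,"turn": 1}
    - {"dx": 0,"dy": 0,"dz": 0,"turn": 1}
    - {"dx": 0,"dy": 0,"dz": 0,"turn": 1}

```text
clock: 9.3
ee_pos: [0.4818, 0.1305, 0.1823]
orientation: [0.92, -0.392, 0.0, -0.001]
force: [0.2, -0.1, 0.1]
finger_gap: 0.0575
gripper_force: 0.0
```

Run:
```python
from h import *
togo(.383,.2885,.004,-77.7)
```

```text
after turn -3.51 1.26
t 9.3 tcp [0.4818 0.1305 0.1823] phi -46.21 tilt [ 0.001  0.001 -1.   ] units [-3.65 -0.76  3.57] turn units 6.3 F [ 0.2 -0.1  0.1] gap 0.0575 gf 0.0
```

Request:
arm_command:
  increments:
    - {"dx": 0,"dy": 0,"dz": 0,"turn": 0.9}
    - {"dx": 0,"dy": 0,"dz": 0,"turn": 0.9}
    - {"dx": 0,"dy": 0,"dz": 0,"turn": 0.9}
    - {"dx": 0,"dy": 0,"dz": 0,"turn": 0.9}
    - {"dx": 0,"dy": 0,"dz": 0,"turn": 0.9}
    - {"dx": 0,"dy": 0,"dz": 0,"turn": 0.9}
    - {"dx": 0,"dy": 0,"dz": 0,"turn": 0.9}
    - {"dx": -0.7,"dy": 0.25,"dz": 0,"turn": 0}

```text
clock: 10.3
ee_pos: [0.4636, 0.1604, 0.1826]
orientation: [0.778, -0.628, 0.001, -0.001]
force: [0.4, 1.6, -0.1]
finger_gap: 0.0572
gripper_force: 0.0
```

Request:
arm_command:
  increments:
    - {"dx": -0.7,"dy": 0.25,"dz": 0,"turn": 0}
    - {"dx": -0.7,"dy": 0.25,"dz": 0,"turn": 0}
    - {"dx": -0.7,"dy": 0.25,"dz": 0,"turn": 0}
    - {"dx": -0.7,"dy": 0.26,"dz": 0,"turn": 0}
    - {"dx": 0,"dy": 0,"dz": 0.8,"turn": 0}
    - {"dx": 0,"dy": 0,"dz": 0.8,"turn": 0}
    - {"dx": 0,"dy": 0,"dz": 0,"turn": 0}
    - {"dx": 0,"dy": 0,"dz": 0,"turn": 0}

```text
clock: 11.3
ee_pos: [0.3839, 0.287, 0.1028]
orientation: [0.779, -0.627, 0.001, -0.001]
force: [0.5, -0.4, 0.5]
finger_gap: 0.0571
gripper_force: 0.0
```

Run:
```python
from h import *
togo(.383,.2885,.004,-77.7)
c=cam('side'); cv2.imwrite('pics/s2.png',cv2.resize(c['img'][100:220,180:340],(800,600)))
```

```text
after turn -0.03 0.01
t 11.3 tcp [0.3839 0.287  0.1028] phi -77.66 tilt [ 0.002  0.001 -1.   ] units [-0.03  0.02  1.98] turn units 0.01 F [ 0.5 -0.4  0.5] gap 0.0571 gf 0.0
```

View pics/s2.png

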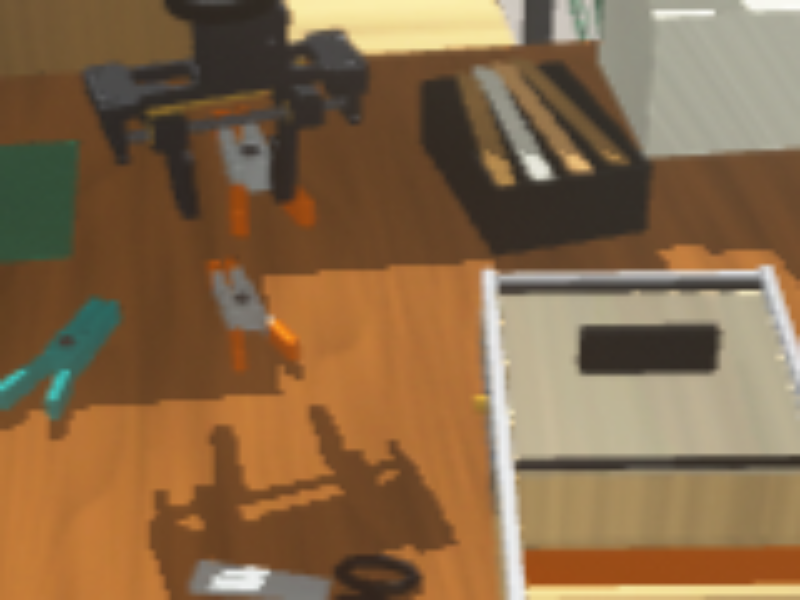

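The door is parked fully open over the deck. The fingers are above the small clamp, whose pivot is at crop (242,298), pixel (228.4,159.6). I'll cross-check that position.

Run:
```python
from h import *
c=cam('side')
print(ray(c,[(228.4,159.6)],.02).round(4))
```

```text
[[0.3865 0.2837 0.02  ]]
```

Both views agree to about 4 mm, so I descend and grip.

Request:
arm_command:
  increments:
    - {"dx": 0,"dy": 0,"dz": 0.8,"turn": 0}
    - {"dx": 0,"dy": 0,"dz": 0.8,"turn": 0}
    - {"dx": 0,"dy": 0,"dz": 0.35,"turn": 0}
    - {"dx": 0,"dy": 0,"dz": 0,"turn": 0}
    - {"dx": 0,"dy": 0,"dz": 0,"turn": 0}
    - {"dx": 0,"dy": 0,"dz": 0,"turn": 0}
    - {"dx": 0,"dy": 0,"dz": 0,"turn": 0}
    - {"dx": 0,"dy": 0,"dz": 0,"turn": 0}

```text
clock: 12.4
ee_pos: [0.3847, 0.2844, 0.0043]
orientation: [0.781, -0.624, -0.001, -0.0]
force: [-0.6, -0.3, -0.2]
finger_gap: 0.0574
gripper_force: 0.0
```

Request:
arm_command:
  increments:
    - {"dx": 0,"dy": 0,"dz": 0,"turn": 0}
    - {"dx": 0,"dy": 0,"dz": 0,"turn": 0}
    - {"dx": 0,"dy": 0,"dz": 0,"turn": 0}
    - {"dx": 0,"dy": 0,"dz": 0,"turn": 0}
    - {"dx": 0,"dy": 0,"dz": 0,"turn": 0}
    - {"dx": 0,"dy": 0,"dz": 0,"turn": 0}
    - {"dx": 0,"dy": 0,"dz": 0,"turn": 0}
    - {"dx": 0,"dy": 0,"dz": 0,"turn": 0}
  claw: 1
  grip_force: 20

```text
clock: 13.4
ee_pos: [0.3845, 0.2842, 0.004]
orientation: [0.781, -0.624, -0.002, -0.0]
force: [-0.6, 0.4, -0.4]
finger_gap: 0.0257
gripper_force: 20.0
```

Request:
arm_command:
  increments:
    - {"dx": 0,"dy": 0,"dz": -0.4,"turn": 0}
    - {"dx": 0,"dy": 0,"dz": -0.9,"turn": 0}
    - {"dx": 0,"dy": 0,"dz": -1,"turn": 0}
    - {"dx": 0,"dy": 0,"dz": -1,"turn": -0.9}
    - {"dx": 0,"dy": 0,"dz": 0,"turn": -1}
    - {"dx": 0,"dy": 0,"dz": 0,"turn": -1}
    - {"dx": 0,"dy": 0,"dz": 0,"turn": -1}
    - {"dx": 0,"dy": 0,"dz": 0,"turn": -1}

```text
clock: 14.4
ee_pos: [0.3845, 0.2839, 0.1689]
orientation: [0.897, -0.443, -0.002, -0.0]
force: [0.5, 0.3, -0.5]
finger_gap: 0.0256
gripper_force: 20.0
```

Request:
arm_command:
  increments:
    - {"dx": 0,"dy": 0,"dz": 0,"turn": -1}
    - {"dx": 0,"dy": 0,"dz": 0,"turn": -1}
    - {"dx": 0,"dy": 0,"dz": 0,"turn": -1}
    - {"dx": 0,"dy": 0,"dz": 0,"turn": -1}
    - {"dx": 0,"dy": 0,"dz": 0,"turn": -1}
    - {"dx": 0,"dy": 0,"dz": 0,"turn": -1}
    - {"dx": 0,"dy": 0,"dz": 0,"turn": -1}
    - {"dx": 0,"dy": 0,"dz": 0,"turn": -1}

```text
clock: 15.4
ee_pos: [0.3845, 0.2837, 0.1689]
orientation: [0.994, -0.109, -0.001, -0.001]
force: [0.3, 0.6, -0.3]
finger_gap: 0.0257
gripper_force: 20.0
```

Run:
```python
from h import *
togo(*case(0,-.059),.024,-6)
```

```text
after turn 5.46 6.45
t 15.4 tcp [0.3845 0.2837 0.1689] phi -12.55 tilt [-0.003  0.002 -1.   ] units [6.17 5.79 2.87] turn units -1.31 F [ 0.3  0.6 -0.3] gap 0.0257 gf 20.0
```

Request:
arm_command:
  increments:
    - {"dx": 0,"dy": 0,"dz": 0,"turn": -0.65}
    - {"dx": 0,"dy": 0,"dz": 0,"turn": -0.65}
    - {"dx": 0.6,"dy": 0.7,"dz": 0,"turn": 0}
    - {"dx": 0.6,"dy": 0.7,"dz": 0,"turn": 0}
    - {"dx": 0.6,"dy": 0.7,"dz": 0,"turn": 0}
    - {"dx": 0.6,"dy": 0.7,"dz": 0,"turn": 0}
    - {"dx": 0.6,"dy": 0.7,"dz": 0,"turn": 0}
    - {"dx": 0.6,"dy": 0.7,"dz": 0,"turn": 0}

```text
clock: 16.4
ee_pos: [0.5417, 0.0543, 0.1681]
orientation: [0.999, -0.054, -0.001, -0.001]
force: [0.7, -0.1, -0.8]
finger_gap: 0.0259
gripper_force: 20.0
```

Request:
arm_command:
  increments:
    - {"dx": 0.6,"dy": 0.7,"dz": 0,"turn": 0}
    - {"dx": 0.6,"dy": 0.7,"dz": 0,"turn": 0}
    - {"dx": 0.6,"dy": 0.7,"dz": 0,"turn": 0}
    - {"dx": 0.05,"dy": 0.15,"dz": 0,"turn": 0}
    - {"dx": 0,"dy": 0,"dz": 0.6,"turn": 0}
    - {"dx": 0,"dy": 0,"dz": 0.6,"turn": 0}
    - {"dx": 0,"dy": 0,"dz": 0,"turn": 0}
    - {"dx": 0,"dy": 0,"dz": 0,"turn": 0}

```text
clock: 17.4
ee_pos: [0.621, -0.0659, 0.1086]
orientation: [0.999, -0.054, -0.001, -0.001]
force: [-0.3, 0.6, -1.3]
finger_gap: 0.0258
gripper_force: 20.0
```

Run:
```python
from h import *
togo(*case(0,-.059),.022,-6)
```

```text
after turn 0.03 -0.01
t 17.4 tcp [ 0.621  -0.0659  0.1086] phi -6.19 tilt [-0.001  0.002 -1.   ] units [ 0.03 -0.01  1.73] turn units -0.04 F [-0.3  0.6 -1.3] gap 0.0258 gf 20.0
```

Request:
arm_command:
  increments:
    - {"dx": 0,"dy": 0,"dz": 0.5,"turn": 0}
    - {"dx": 0,"dy": 0,"dz": 0.5,"turn": 0}
    - {"dx": 0,"dy": 0,"dz": 0.5,"turn": 0}
    - {"dx": 0,"dy": 0,"dz": 0.24,"turn": 0}
    - {"dx": 0,"dy": 0,"dz": 0,"turn": 0}
    - {"dx": 0,"dy": 0,"dz": 0,"turn": 0}
    - {"dx": 0,"dy": 0,"dz": 0,"turn": 0}
    - {"dx": 0,"dy": 0,"dz": 0,"turn": 0}

```text
clock: 18.4
ee_pos: [0.6209, -0.066, 0.0214]
orientation: [0.999, -0.054, -0.001, -0.001]
force: [-0.3, 0.4, -0.6]
finger_gap: 0.0261
gripper_force: 20.0
```

Request:
arm_command:
  increments:
    - {"dx": 0,"dy": 0,"dz": 0,"turn": 0}
    - {"dx": 0,"dy": 0,"dz": 0,"turn": 0}
    - {"dx": 0,"dy": 0,"dz": 0,"turn": 0}
    - {"dx": 0,"dy": 0,"dz": 0,"turn": 0}
    - {"dx": 0,"dy": 0,"dz": -0.3,"turn": 0}
    - {"dx": 0,"dy": 0,"dz": -0.8,"turn": 0}
    - {"dx": 0,"dy": 0,"dz": -1,"turn": 0}
    - {"dx": 0,"dy": 0,"dz": -1,"turn": 0}
  claw: 0.05

```text
clock: 19.4
ee_pos: [0.6208, -0.0664, 0.1783]
orientation: [0.999, -0.054, -0.001, -0.001]
force: [0.7, 0.4, 0.5]
finger_gap: 0.0418
gripper_force: 0.0
```

Run:
```python
from h import *
togo(.378,-.226,.004,74.6)
```

```text
after turn -4.37 -3.83
t 19.4 tcp [ 0.6208 -0.0664  0.1783] phi -6.25 tilt [-0.001  0.002 -1.   ] units [-4.47  3.71  3.49] turn units -16.17 F [0.7 0.4 0.5] gap 0.0418 gf 0.0
```

Request:
arm_command:
  increments:
    - {"dx": -0.64,"dy": 0.53,"dz": 0,"turn": 0}
    - {"dx": -0.64,"dy": 0.53,"dz": 0,"turn": 0}
    - {"dx": -0.64,"dy": 0.53,"dz": 0,"turn": 0}
    - {"dx": -0.64,"dy": 0.53,"dz": 0,"turn": 0}
    - {"dx": -0.64,"dy": 0.53,"dz": 0,"turn": 0}
    - {"dx": -0.64,"dy": 0.53,"dz": 0,"turn": 0}
    - {"dx": -0.64,"dy": 0.53,"dz": 0,"turn": 0}
    - {"dx": 0,"dy": 0,"dz": 0,"turn": -0.5}
  claw: -0.1

```text
clock: 20.4
ee_pos: [0.3752, -0.2284, 0.1769]
orientation: [0.999, -0.035, -0.001, -0.001]
force: [-0.0, 1.2, 0.8]
finger_gap: 0.0486
gripper_force: 0.0
```

Request:
arm_command:
  increments:
    - {"dx": 0,"dy": 0,"dz": 0,"turn": -1}
    - {"dx": 0,"dy": 0,"dz": 0,"turn": -1}
    - {"dx": 0,"dy": 0,"dz": 0,"turn": -1}
    - {"dx": 0,"dy": 0,"dz": 0,"turn": -1}
    - {"dx": 0,"dy": 0,"dz": 0,"turn": -1}
    - {"dx": 0,"dy": 0,"dz": 0,"turn": -1}
    - {"dx": 0,"dy": 0,"dz": 0,"turn": -1}
    - {"dx": 0,"dy": 0,"dz": 0,"turn": -1}

```text
clock: 21.4
ee_pos: [0.3794, -0.226, 0.1765]
orientation: [0.95, 0.314, 0.0, -0.001]
force: [0.2, -0.4, -0.5]
finger_gap: 0.0483
gripper_force: 0.0
```

Request:
arm_command:
  increments:
    - {"dx": 0,"dy": 0,"dz": 0,"turn": -1}
    - {"dx": 0,"dy": 0,"dz": 0,"turn": -1}
    - {"dx": 0,"dy": 0,"dz": 0,"turn": -1}
    - {"dx": 0,"dy": 0,"dz": 0,"turn": -1}
    - {"dx": 0,"dy": 0,"dz": 0,"turn": -1}
    - {"dx": 0,"dy": 0,"dz": 0,"turn": -1}
    - {"dx": 0,"dy": 0,"dz": 0,"turn": -1}
    - {"dx": 0,"dy": 0,"dz": 0,"turn": -0.7}

```text
clock: 22.4
ee_pos: [0.3794, -0.2262, 0.1765]
orientation: [0.793, 0.609, 0.0, -0.001]
force: [-0.3, -0.1, 0.7]
finger_gap: 0.0482
gripper_force: 0.0
```

Run:
```python
from h import *
togo(.378,-.226,.004,74.6)
c=cam('side'); cv2.imwrite('pics/s3.png',cv2.resize(c['img'][140:300,190:390],(750,600)))
```

```text
after turn -0.0 -0.03
t 22.4 tcp [ 0.3794 -0.2262  0.1765] phi 75.0 tilt [-0.     0.001 -1.   ] units [-0.01 -0.02  3.45] turn units 0.08 F [-0.3 -0.1  0.7] gap 0.0482 gf 0.0
```

View pics/s3.png

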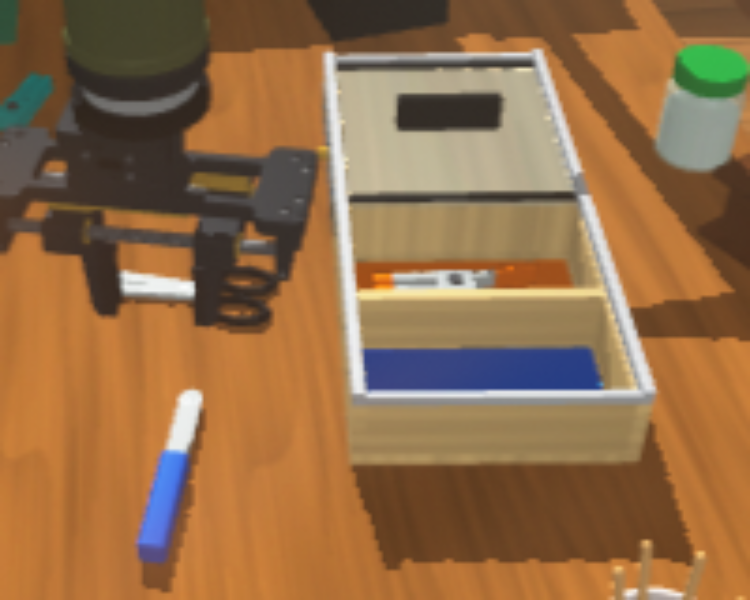

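The clamp lies in the orange bay, the spatula is in place on the bench and the gripper is above it. Next I descend and grip.

Request:
arm_command:
  increments:
    - {"dx": 0,"dy": -0.02,"dz": 0.9,"turn": 0}
    - {"dx": 0,"dy": 0,"dz": 0.9,"turn": 0}
    - {"dx": 0,"dy": 0,"dz": 0.8,"turn": 0}
    - {"dx": 0,"dy": 0,"dz": 0.5,"turn": 0}
    - {"dx": 0,"dy": 0,"dz": 0.34,"turn": 0}
    - {"dx": 0,"dy": 0,"dz": 0,"turn": 0}
    - {"dx": 0,"dy": 0,"dz": 0,"turn": 0}
    - {"dx": 0,"dy": 0,"dz": 0,"turn": 0}

```text
clock: 23.45
ee_pos: [0.3791, -0.2282, 0.0301]
orientation: [0.795, 0.607, -0.003, -0.005]
force: [0.2, 0.5, -0.4]
finger_gap: 0.048
gripper_force: 0.0
```

Request:
arm_command:
  increments:
    - {"dx": 0,"dy": 0,"dz": 0,"turn": 0}
    - {"dx": 0,"dy": 0,"dz": 0,"turn": 0}
    - {"dx": 0,"dy": 0,"dz": 0,"turn": 0}
    - {"dx": 0,"dy": 0,"dz": 0,"turn": 0}
    - {"dx": 0,"dy": 0,"dz": 0,"turn": 0}
    - {"dx": 0,"dy": 0,"dz": 0,"turn": 0}
    - {"dx": 0,"dy": 0,"dz": 0,"turn": 0}
    - {"dx": 0,"dy": 0,"dz": 0,"turn": 0}
  claw: 1
  grip_force: 20

```text
clock: 24.45
ee_pos: [0.3787, -0.2281, 0.0296]
orientation: [0.794, 0.607, -0.003, -0.005]
force: [-0.2, -0.0, -0.6]
finger_gap: 0.0002
gripper_force: 0.0
```

Some of the descent was lost to the speed limit, so the fingers closed above the handle. I'll reopen, go down the rest of the way and grip again.

Request:
arm_command:
  increments:
    - {"dx": 0,"dy": 0,"dz": 0,"turn": 0}
    - {"dx": 0,"dy": 0,"dz": 0,"turn": 0}
    - {"dx": 0,"dy": 0,"dz": 0,"turn": 0}
    - {"dx": 0,"dy": 0,"dz": 0,"turn": 0}
    - {"dx": 0,"dy": 0,"dz": 0.2,"turn": 0}
    - {"dx": 0,"dy": 0,"dz": 0.15,"turn": 0}
    - {"dx": 0,"dy": 0,"dz": 0.15,"turn": 0}
    - {"dx": 0,"dy": 0,"dz": 0,"turn": 0}
  claw: -0.1

```text
clock: 25.45
ee_pos: [0.379, -0.229, 0.0113]
orientation: [0.794, 0.608, -0.004, -0.006]
force: [0.5, -0.4, 0.2]
finger_gap: 0.0487
gripper_force: 0.0
```

Run:
```python
from h import *
togo(.378,-.226,.004,74.6)
```

```text
after turn 0.05 -0.04
t 25.45 tcp [ 0.379  -0.229   0.0113] phi 74.87 tilt [-0.015  0.005 -1.   ] units [ 0.05 -0.03  0.15] turn units 0.05 F [ 0.5 -0.4  0.2] gap 0.0487 gf 0.0
```

Request:
arm_command:
  increments:
    - {"dx": 0,"dy": 0,"dz": 0.1,"turn": 0}
    - {"dx": 0,"dy": 0,"dz": 0.1,"turn": 0}
    - {"dx": 0,"dy": 0,"dz": 0,"turn": 0}
    - {"dx": 0,"dy": 0,"dz": 0,"turn": 0}
    - {"dx": 0,"dy": 0,"dz": 0,"turn": 0}
    - {"dx": 0,"dy": 0,"dz": 0,"turn": 0}
    - {"dx": 0,"dy": 0,"dz": 0,"turn": 0}
    - {"dx": 0,"dy": 0,"dz": 0,"turn": 0}

```text
clock: 26.45
ee_pos: [0.379, -0.2291, 0.0016]
orientation: [0.794, 0.607, -0.004, -0.006]
force: [0.7, -0.2, -0.8]
finger_gap: 0.048
gripper_force: 0.0
```

Run:
```python
from h import *
togo(.378,-.226,.004,74.6); print(r.sense()['joint_positions'].round(3))
```

```text
after turn 0.05 -0.04
t 26.45 tcp [ 0.379  -0.2291  0.0016] phi 74.8 tilt [-0.014  0.004 -1.   ] units [ 0.05 -0.04 -0.05] turn units 0.04 F [ 0.7 -0.2 -0.8] gap 0.048 gf 0.0
[ 0.54   0.954 -0.164  2.224  1.684  0.137 -1.508]
```

Low enough now. Close with a small upward correction.

Request:
arm_command:
  increments:
    - {"dx": 0,"dy": 0,"dz": -0.05,"turn": 0}
    - {"dx": 0,"dy": 0,"dz": 0,"turn": 0}
    - {"dx": 0,"dy": 0,"dz": 0,"turn": 0}
    - {"dx": 0,"dy": 0,"dz": 0,"turn": 0}
    - {"dx": 0,"dy": 0,"dz": 0,"turn": 0}
    - {"dx": 0,"dy": 0,"dz": 0,"turn": 0}
    - {"dx": 0,"dy": 0,"dz": 0,"turn": 0}
    - {"dx": 0,"dy": 0,"dz": 0,"turn": 0}
  claw: 1
  grip_force: 25

```text
clock: 27.45
ee_pos: [0.3788, -0.229, 0.0041]
orientation: [0.794, 0.607, -0.004, -0.006]
force: [-1.5, 0.4, 4.2]
finger_gap: 0.0192
gripper_force: 25.0
```

Request:
arm_command:
  increments:
    - {"dx": 0,"dy": 0,"dz": -0.3,"turn": 0}
    - {"dx": 0,"dy": 0,"dz": -0.6,"turn": 0}
    - {"dx": 0,"dy": 0,"dz": -0.8,"turn": 0}
    - {"dx": 0,"dy": 0,"dz": -0.8,"turn": 0}
    - {"dx": 0,"dy": 0,"dz": -0.6,"turn": 0}
    - {"dx": 0,"dy": 0,"dz": 0,"turn": 1}
    - {"dx": 0,"dy": 0,"dz": 0,"turn": 1}
    - {"dx": 0,"dy": 0,"dz": 0,"turn": 1}

```text
clock: 28.45
ee_pos: [0.3816, -0.2303, 0.1558]
orientation: [0.868, 0.497, -0.005, -0.005]
force: [-0.1, -0.3, -0.1]
finger_gap: 0.0196
gripper_force: 25.0
```

Request:
arm_command:
  increments:
    - {"dx": 0,"dy": 0,"dz": 0,"turn": 1}
    - {"dx": 0,"dy": 0,"dz": 0,"turn": 1}
    - {"dx": 0,"dy": 0,"dz": 0,"turn": 1}
    - {"dx": 0,"dy": 0,"dz": 0,"turn": 1}
    - {"dx": 0,"dy": 0,"dz": 0,"turn": 1}
    - {"dx": 0,"dy": 0,"dz": 0,"turn": 1}
    - {"dx": 0,"dy": 0,"dz": 0,"turn": 1}
    - {"dx": 0,"dy": 0,"dz": 0,"turn": 1}

```text
clock: 29.45
ee_pos: [0.3816, -0.2302, 0.1557]
orientation: [0.985, 0.17, -0.007, -0.003]
force: [0.5, 0.3, -1.0]
finger_gap: 0.0197
gripper_force: 25.0
```

Run:
```python
from h import *
togo(*case(-.01,-.161),.022,-6)
```

```text
after turn 4.24 -1.74
t 29.45 tcp [ 0.3816 -0.2302  0.1557] phi 19.63 tilt [-0.014  0.003 -1.   ] units [4.61 0.29 2.62] turn units 5.13 F [ 0.5  0.3 -1. ] gap 0.0197 gf 25.0
```

Request:
arm_command:
  increments:
    - {"dx": 0,"dy": 0,"dz": 0,"turn": 1}
    - {"dx": 0,"dy": 0,"dz": 0,"turn": 1}
    - {"dx": 0,"dy": 0,"dz": 0,"turn": 1}
    - {"dx": 0,"dy": 0,"dz": 0,"turn": 1}
    - {"dx": 0,"dy": 0,"dz": 0,"turn": 1}
    - {"dx": 0,"dy": 0,"dz": 0,"turn": 0.13}
    - {"dx": 0.68,"dy": -0.29,"dz": 0,"turn": 0}
    - {"dx": 0.68,"dy": -0.29,"dz": 0,"turn": 0}

```text
clock: 30.45
ee_pos: [0.4527, -0.2082, 0.1549]
orientation: [0.999, -0.051, -0.007, -0.001]
force: [0.3, -0.5, -0.4]
finger_gap: 0.0199
gripper_force: 25.0
```

Request:
arm_command:
  increments:
    - {"dx": 0.68,"dy": -0.29,"dz": 0,"turn": 0}
    - {"dx": 0.68,"dy": -0.29,"dz": 0,"turn": 0}
    - {"dx": 0.68,"dy": -0.29,"dz": 0,"turn": 0}
    - {"dx": 0.68,"dy": -0.29,"dz": 0,"turn": 0}
    - {"dx": 0,"dy": 0,"dz": 0.5,"turn": 0}
    - {"dx": 0,"dy": 0,"dz": 0.5,"turn": 0}
    - {"dx": 0,"dy": 0,"dz": 0,"turn": 0}
    - {"dx": 0,"dy": 0,"dz": 0,"turn": 0}

```text
clock: 31.45
ee_pos: [0.5929, -0.1644, 0.1037]
orientation: [0.999, -0.051, -0.007, -0.001]
force: [-0.9, -0.4, 0.1]
finger_gap: 0.0197
gripper_force: 25.0
```

Run:
```python
from h import *
togo(*case(-.015,-.161),.0205,-6)
c=cam('side'); cv2.imwrite('pics/s4.png',cv2.resize(c['img'][140:300,230:430],(750,600)))
```

```text
after turn 0.08 0.01
t 31.45 tcp [ 0.5929 -0.1644  0.1037] phi -5.85 tilt [-0.013  0.003 -1.   ] units [0.1  0.01 1.66] turn units 0.03 F [-0.9 -0.4  0.1] gap 0.0197 gf 25.0
```

View pics/s4.png

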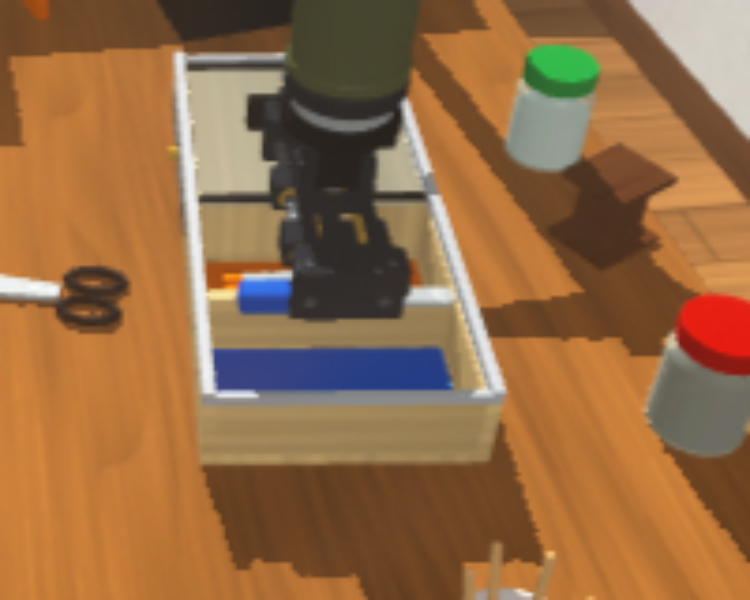

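The spatula is held level over the blue bay, blade to the right and clear of the rails. I lower it and let go.

Request:
arm_command:
  increments:
    - {"dx": 0.05,"dy": 0,"dz": 0.5,"turn": 0}
    - {"dx": 0,"dy": 0,"dz": 0.5,"turn": 0}
    - {"dx": 0,"dy": 0,"dz": 0.45,"turn": 0}
    - {"dx": 0,"dy": 0,"dz": 0.18,"turn": 0}
    - {"dx": 0,"dy": 0,"dz": 0,"turn": 0}
    - {"dx": 0,"dy": 0,"dz": 0,"turn": 0}
    - {"dx": 0,"dy": 0,"dz": 0,"turn": 0}
    - {"dx": 0,"dy": 0,"dz": 0,"turn": 0}

```text
clock: 32.5
ee_pos: [0.5942, -0.1644, 0.0221]
orientation: [0.999, -0.051, -0.007, -0.001]
force: [0.0, -0.3, -1.8]
finger_gap: 0.0197
gripper_force: 25.0
```

Request:
arm_command:
  increments:
    - {"dx": 0,"dy": 0,"dz": 0,"turn": 0}
    - {"dx": 0,"dy": 0,"dz": 0,"turn": 0}
    - {"dx": 0,"dy": 0,"dz": 0,"turn": 0}
    - {"dx": 0,"dy": 0,"dz": 0,"turn": 0}
    - {"dx": 0,"dy": 0,"dz": -0.3,"turn": 0}
    - {"dx": 0,"dy": 0,"dz": -0.8,"turn": 0}
    - {"dx": 0,"dy": 0,"dz": -0.9,"turn": 0}
    - {"dx": 0,"dy": 0,"dz": -0.5,"turn": 0}
  claw: 0.1

```text
clock: 33.5
ee_pos: [0.5968, -0.1649, 0.1501]
orientation: [0.999, -0.051, -0.005, -0.001]
force: [0.1, 0.3, -0.3]
finger_gap: 0.0401
gripper_force: 0.0
```

Run:
```python
from h import *
togo(*case(0,.102),.081,-6)
```

```text
after turn 0.3 -5.25
t 33.5 tcp [ 0.5968 -0.1649  0.1501] phi -5.88 tilt [-0.01   0.002 -1.   ] units [ 0.32 -5.25  1.38] turn units 0.02 F [ 0.1  0.3 -0.3] gap 0.0401 gf 0.0
```

Request:
arm_command:
  increments:
    - {"dx": 0.05,"dy": -0.75,"dz": 0,"turn": 0}
    - {"dx": 0.05,"dy": -0.75,"dz": 0,"turn": 0}
    - {"dx": 0.05,"dy": -0.75,"dz": 0,"turn": 0}
    - {"dx": 0.05,"dy": -0.75,"dz": 0,"turn": 0}
    - {"dx": 0.05,"dy": -0.75,"dz": 0,"turn": 0}
    - {"dx": 0.05,"dy": -0.75,"dz": 0,"turn": 0}
    - {"dx": 0,"dy": -0.75,"dz": 0,"turn": 0}
    - {"dx": 0,"dy": 0,"dz": 0,"turn": 0}
  claw: 0

```text
clock: 34.5
ee_pos: [0.6373, 0.1004, 0.1479]
orientation: [0.999, -0.048, -0.007, -0.003]
force: [-0.5, -0.3, 0.6]
finger_gap: 0.0444
gripper_force: 0.0
```

Run:
```python
from h import *
togo(*case(0,.102),.081,-6)
c=cam('side'); cv2.imwrite('pics/s5.png',cv2.resize(c['img'][140:300,230:430],(750,600)))
```

```text
after turn 0.05 0.11
t 34.5 tcp [0.6373 0.1004 0.1479] phi -5.5 tilt [-0.013  0.007 -1.   ] units [0.07 0.12 1.34] turn units 0.1 F [-0.5 -0.3  0.6] gap 0.0444 gf 0.0
```

View pics/s5.png

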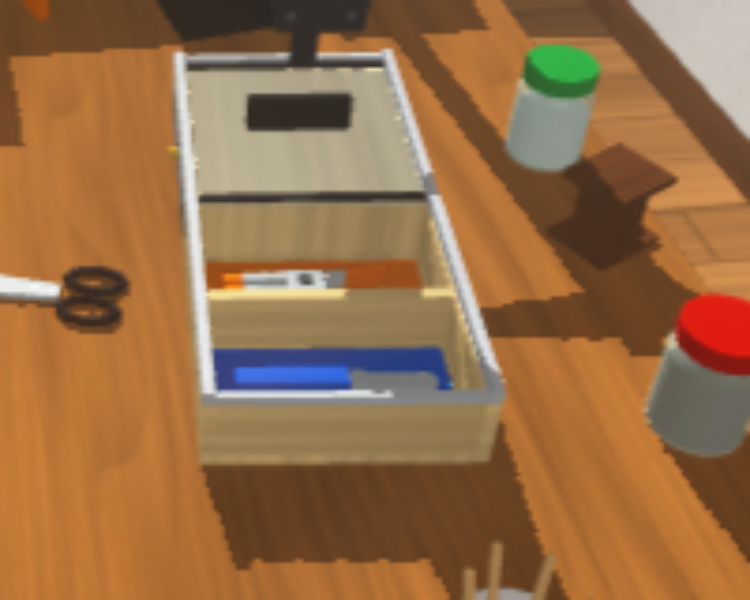

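Both objects lie in their bays. I take the handle and slide the door shut.

Request:
arm_command:
  increments:
    - {"dx": 0.06,"dy": 0.12,"dz": 0,"turn": 0.1}
    - {"dx": 0,"dy": 0,"dz": 0.4,"turn": 0}
    - {"dx": 0,"dy": 0,"dz": 0.5,"turn": 0}
    - {"dx": 0,"dy": 0,"dz": 0.4,"turn": 0}
    - {"dx": 0,"dy": 0,"dz": 0,"turn": 0}
    - {"dx": 0,"dy": 0,"dz": 0,"turn": 0}
    - {"dx": 0,"dy": 0,"dz": 0,"turn": 0}
    - {"dx": 0,"dy": 0,"dz": 0,"turn": 0}

```text
clock: 35.55
ee_pos: [0.6393, 0.089, 0.0824]
orientation: [0.998, -0.056, -0.007, -0.001]
force: [0.3, 0.1, -0.1]
finger_gap: 0.0443
gripper_force: 0.0
```

Request:
arm_command:
  increments:
    - {"dx": 0,"dy": 0,"dz": 0,"turn": 0}
    - {"dx": 0,"dy": 0,"dz": 0,"turn": 0}
    - {"dx": 0,"dy": 0,"dz": 0,"turn": 0}
    - {"dx": 0,"dy": 0,"dz": 0,"turn": 0}
    - {"dx": 0,"dy": 0,"dz": 0,"turn": 0}
    - {"dx": 0,"dy": 0,"dz": 0,"turn": 0}
    - {"dx": 0,"dy": 0,"dz": 0,"turn": 0}
    - {"dx": 0,"dy": 0,"dz": 0,"turn": 0}
  claw: 1
  grip_force: 15

```text
clock: 36.55
ee_pos: [0.6389, 0.0889, 0.0818]
orientation: [0.998, -0.056, -0.007, -0.001]
force: [0.9, 0.4, 1.4]
finger_gap: 0.0119
gripper_force: 15.0
```

Run:
```python
from h import *
togo(*case(0,-.11),.081,-6)
```

```text
after turn -0.01 4.13
t 36.55 tcp [0.6389 0.0889 0.0818] phi -6.37 tilt [-0.014  0.003 -1.   ] units [0.02 4.13 0.01] turn units -0.07 F [0.9 0.4 1.4] gap 0.0119 gf 15.0
```

Request:
arm_command:
  increments:
    - {"dx": 0,"dy": 0.1,"dz": 0,"turn": 0}
    - {"dx": 0,"dy": 0.25,"dz": 0,"turn": 0}
    - {"dx": 0,"dy": 0.35,"dz": 0,"turn": 0}
    - {"dx": 0,"dy": 0.35,"dz": 0,"turn": -0.07}
    - {"dx": 0,"dy": 0.35,"dz": 0,"turn": 0}
    - {"dx": 0,"dy": 0.35,"dz": 0,"turn": 0}
    - {"dx": 0,"dy": 0.35,"dz": 0,"turn": 0}
    - {"dx": 0,"dy": 0.35,"dz": 0,"turn": 0}

```text
clock: 37.55
ee_pos: [0.6254, -0.0343, 0.0818]
orientation: [0.999, -0.053, -0.007, -0.001]
force: [-1.4, 2.0, 5.7]
finger_gap: 0.012
gripper_force: 15.0
```

Request:
arm_command:
  increments:
    - {"dx": 0,"dy": 0.35,"dz": 0,"turn": 0}
    - {"dx": 0,"dy": 0.35,"dz": 0,"turn": 0}
    - {"dx": 0,"dy": 0.35,"dz": 0,"turn": 0}
    - {"dx": 0,"dy": 0.35,"dz": 0,"turn": 0}
    - {"dx": 0,"dy": 0.15,"dz": 0,"turn": 0}
    - {"dx": 0,"dy": 0.1,"dz": 0,"turn": 0}
    - {"dx": 0,"dy": 0,"dz": 0,"turn": 0}
    - {"dx": 0,"dy": 0,"dz": 0,"turn": 0}

```text
clock: 38.55
ee_pos: [0.617, -0.1112, 0.0817]
orientation: [0.999, -0.051, -0.007, -0.004]
force: [-0.7, 8.6, 6.7]
finger_gap: 0.0119
gripper_force: 15.0
```

Run:
```python
from h import *
togo(*case(0,-.11),.081,-6)
```

```text
after turn 0.01 0.1
t 38.55 tcp [ 0.617  -0.1112  0.0817] phi -5.9 tilt [-0.014  0.009 -1.   ] units [0.01 0.1  0.01] turn units 0.02 F [-0.7  8.6  6.7] gap 0.0119 gf 15.0
```

Request:
arm_command:
  increments:
    - {"dx": 0,"dy": 0.06,"dz": 0,"turn": 0}
    - {"dx": 0,"dy": 0.06,"dz": 0,"turn": 0}
    - {"dx": 0,"dy": 0,"dz": 0,"turn": 0}
    - {"dx": 0,"dy": 0,"dz": 0,"turn": 0}
    - {"dx": 0,"dy": 0,"dz": 0,"turn": 0}
    - {"dx": 0,"dy": 0,"dz": 0,"turn": 0}
    - {"dx": 0,"dy": 0,"dz": 0,"turn": 0}
    - {"dx": 0,"dy": 0,"dz": 0,"turn": 0}

```text
clock: 39.55
ee_pos: [0.617, -0.1113, 0.0817]
orientation: [0.999, -0.05, -0.007, -0.007]
force: [0.4, 17.2, 6.5]
finger_gap: 0.012
gripper_force: 15.0
```

Run:
```python
from h import *
togo(*case(0,-.11),.081,-6)
```

```text
after turn 0.01 0.1
t 39.55 tcp [ 0.617  -0.1113  0.0817] phi -5.67 tilt [-0.013  0.016 -1.   ] units [0.01 0.1  0.01] turn units 0.07 F [ 0.4 17.2  6.5] gap 0.012 gf 15.0
```

The door is against its stop: 17 N and no further motion. I relax the push, release and lift away.

Request:
arm_command:
  increments:
    - {"dx": 0,"dy": -0.1,"dz": 0,"turn": 0}
    - {"dx": 0,"dy": -0.05,"dz": 0,"turn": 0}
    - {"dx": 0,"dy": 0,"dz": 0,"turn": 0}
    - {"dx": 0,"dy": 0,"dz": 0,"turn": 0}
    - {"dx": 0,"dy": 0,"dz": 0,"turn": 0}
    - {"dx": 0,"dy": 0,"dz": 0,"turn": 0}
    - {"dx": 0,"dy": 0,"dz": 0,"turn": 0}
    - {"dx": 0,"dy": 0,"dz": 0,"turn": 0}

```text
clock: 40.55
ee_pos: [0.617, -0.1112, 0.0817]
orientation: [0.999, -0.052, -0.007, -0.003]
force: [-0.9, 5.9, 7.2]
finger_gap: 0.012
gripper_force: 15.0
```

Request:
arm_command:
  increments:
    - {"dx": 0,"dy": 0,"dz": 0,"turn": 0}
    - {"dx": 0,"dy": 0,"dz": 0,"turn": 0}
    - {"dx": 0,"dy": 0,"dz": 0,"turn": 0}
    - {"dx": 0,"dy": 0,"dz": 0,"turn": 0}
    - {"dx": 0,"dy": 0,"dz": -0.3,"turn": 0}
    - {"dx": 0,"dy": 0,"dz": -0.7,"turn": 0}
    - {"dx": 0,"dy": 0,"dz": -0.9,"turn": 0}
    - {"dx": 0,"dy": 0,"dz": -0.6,"turn": 0}
  claw: 0

```text
clock: 41.55
ee_pos: [0.6199, -0.1139, 0.2097]
orientation: [0.999, -0.052, -0.005, -0.001]
force: [0.0, -0.6, 0.4]
finger_gap: 0.044
gripper_force: 0.0
```

Request:
arm_command:
  increments:
    - {"dx": -0.8,"dy": 0,"dz": 0,"turn": 0}
    - {"dx": -0.8,"dy": 0,"dz": 0,"turn": 0}
    - {"dx": -0.8,"dy": 0,"dz": 0,"turn": 0}
    - {"dx": -0.8,"dy": 0,"dz": 0,"turn": 0}
    - {"dx": -0.8,"dy": 0,"dz": 0,"turn": 0}
    - {"dx": 0,"dy": 0,"dz": 0,"turn": 0}
    - {"dx": 0,"dy": 0,"dz": 0,"turn": 0}
    - {"dx": 0,"dy": 0,"dz": 0,"turn": 0}

```text
clock: 42.55
ee_pos: [0.4218, -0.0929, 0.2095]
orientation: [0.999, -0.053, -0.006, -0.001]
force: [-0.1, -0.0, 0.3]
finger_gap: 0.0444
gripper_force: 0.0
```

Run:
```python
from h import *
togo(*case(0,-.11),.081,-6)
c=cam('top'); cv2.imwrite('pics/t6.png',cv2.resize(c['img'][85:190,190:360],(800,494)))
```

```text
after turn 3.93 0.05
t 42.55 tcp [ 0.4218 -0.0929  0.2095] phi -6.02 tilt [-0.012  0.003 -1.   ] units [3.96 0.06 2.52] turn units -0.0 F [-0.1 -0.   0.3] gap 0.0444 gf 0.0
```

View pics/t6.png

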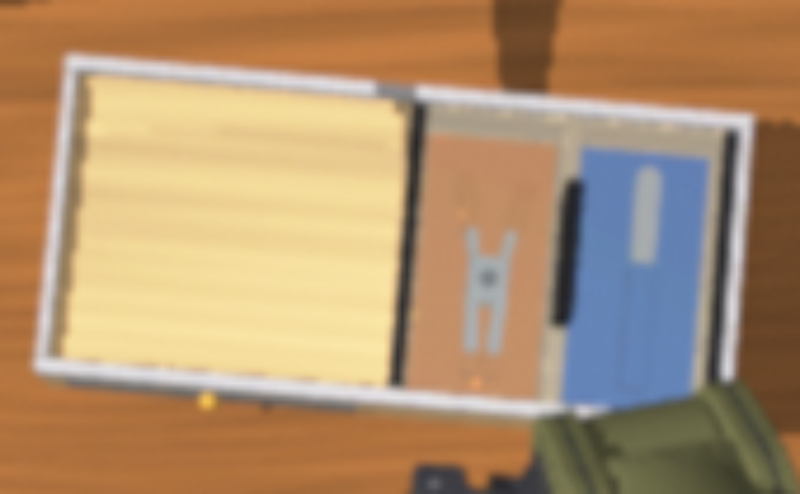

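The door is shut, with the handle at crop (567,252) and the right edge at the end rail. The clamp is over orange, the spatula over blue, and the arm is clear. I hand it in.

```bash
python3 -c "
from workcell import r
print(r.finish_job())"
```

```text
the job is handed in; nothing more can be done
None
```

The job is handed in: the door is shut against its stop with the clamp in the orange bay and the spatula in the blue bay, at about 43 s of the 72 s allowed; no verdict was returned.

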